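Load a thin sample plate into the drying station and set its level wheel

TASK

Push the thin metal sample plate along its blue block towards the robot until it overhangs the near edge far enough to be taken by its two long sides but still lies on the block. Then grip the overhanging end, lift the plate off and, without letting it drop, lay it flat and centred on the orange pad of the white drying station, lengthwise between the pad's two end lips, and let go. Finally roll the black thumbwheel by its rim until the green band with three dots is centred in the window; leave the bottles, beaker and marker where they are.

Things in the scene. Friction and masses are not known exactly. Their poses are not given: they have to be found in the camera images.
- sample_plate: thin flat silver plate with a grid of dark spots, 90 (x) x 56 (y) x 4 (z) mm, 80 g, loose. Origin: centre of its underside; x along its length, z up. It starts on the channel floor of the blue block, lengthwise in the channel, its near end 4 to 28 mm short of the block's near edge.
- loading_block: blue block, 170 (x) x 78 (y) mm, flat top (channel floor) at z = 60 mm, fixed. Origin: centre of its underside; -x is its near end. Two black fences (9 mm wide, 160 long, 7.5 above the floor) leave a 60 mm wide channel along x, open at both ends; the plate cannot be gripped between them. Over 48 mm of channel is free behind the plate's far end for a closed fingertip to push it along -x.
- block_edge (a point): middle of the upper near edge of the blue block (block frame x = -85 mm, z = 60 mm); axes as the block's. The plate (45 mm from its centre to its end) tips off when more than 45 mm of it overhangs; 25 to 40 mm is right. Below the overhang and beside it all is free.
- drying_station: white drying station, base plate 170 (x) x 210 (y) mm, 14 mm high, fixed. Origin: centre of its underside; -x is its front, towards the robot. It carries an orange pad on a dark pedestal at y = -45 mm and a grey thumbwheel housing (82 x 68 mm, top at z = 60 mm) at y = +66 mm.
- pad_center (a point): centre of the orange pad's upper face, at z = 44 mm, where the centre of the plate's underside belongs; axes as the station's. Pad 98 (x) x 38 (y) mm on a pedestal 40 mm wide, 30 mm over the base plate: the plate stands 8 mm out over each side, so fingers on its long sides have room. Lips 3 mm high at both ends, 102 mm apart along x: the 90 mm plate lies between, either way round.
- wheel_top (a point): topmost point of the thumbwheel's rim, at z = 70 mm, fixed to the station; axes as the station's. The black ribbed wheel (radius 28 mm, rim 12 to 15 mm wide) turns on an axle along the station's y, 28 mm below this point, and stands 10 mm out of a slot in the housing's top. The window (16 x 24 mm) is in the housing's top, centred 29 mm to +y.
- thumbwheel (a joint): wheel angle, rad, -0.3 to 3.4; grows as the rim's top is rolled along the station's +x (away from the robot), 0.036 per mm. Centred in the window at 0: white (one dot), 0.785 yellow (two), 1.571 green (three), 2.356 blue (four), 3.142 red (five). Starts in 0 to 0.9. Stays where left; about 1.1 N at the rim turns it; a closed fingertip pressed on with over 4 N and drawn along carries it.
- reagent_a: white reagent bottle with white cap, 60 mm across, 125 high; bystander, origin at the centre of its underside
- reagent_b: brown reagent bottle with red cap, 52 mm across, 110 high; bystander, origin at the centre of its underside
- wash_bottle_red: white wash bottle with red cap and spout, 62x107x196 mm; bystander, origin at the centre of its underside
- beaker_small: small clear beaker, 56x60x63 mm; bystander, origin at the centre of its underside
- marker: black and blue marker pen, 16x143x18 mm, lying on the worktop; bystander, origin at the centre of its underside
Things that resemble listed ones, but are neither listed nor needed, are in the scene too. Several things have the shape of the sample_plate; the one meant has the colours described above.

How it is judged:
By the outcome, as a careful person would: the job done as asked, in the order asked, and still so for the second after the job is handed in, with the robot touching nothing.
It also fails if it takes over 58 s, if anything falls off the work surface, if the arm or the gripper's body presses on something with over 40 N, if the wrist force passes 120 N, or if a joint passes its speed limit or range.

ROBOT

A 6-joint arm with a two-finger parallel gripper is mounted at the origin on a cart in front of the work surface, level with it; the furniture and walls round the work are solid. World frame = base frame: x ahead of the robot, y to its left, z up, the work surface at z = 0. Lengths are in m, angles in rad, forces in N, time in s.
With the tool pointing down it reaches from about 0.425 to 0.95 m from the base axis. Payload 3.5 kg.
Tool frame: the origin (TCP) lies on the centre line of the jaws, within the pads' length; the fingertips stand 11 mm ahead of it and the grasp point (between the pads) lies 8 mm behind it; z points along the fingers, y is the line along which they close (so a half turn about z gives the same grasp; the last joint's range is limited). The gripper opens to 85 mm and grips with 20 to 120 N. Pads are 22 mm wide; open, the fingers measure 114 mm over their backs; the gripper's body (76 mm by 85 mm) begins 54 mm behind the grasp point. The pads swing forward as they close: fully open they stand 13 mm farther back than shut.
Start: joints at [1.012, 0.286, 1.577, -0, 1.279, -0.15], TCP at [0.268, 0.619, 0.242] pointing down, gripper open.
Joint ranges: [-2.77, 2.77], [-0.9, 2.22], [0.21, 2.48], [-1.53, 4.67], [0.24, 2.81], [-2.84, 2.84]. Speed limits (rad/s): [2.79, 2.79, 3.14, 3.14, 3.14, 3.14].

INTERFACE

Orientations are given as a unit quaternion [x, y, z, w].
In Python, from plant import ctrl gives the robot as it stands.
- The arm moves only by the tool step_arm, never from a script. Its argument "motion" is a list of rows, each an object with "offset": the shift along the tool's x, y, z in m, a list of three; "twist": the turn about the tool's z in degrees. A call has 1 to 12 rows; each row is the pose to reach, as a shift and turn from the pose commanded when the call began, along the tool's axes at that moment; what a row does not reach only later rows make up. A row lasts 1/10 s, in which the tool goes at most 50 mm and 8.59 degrees, less where a joint would pass 70% of its speed; a pose out of reach is approached as far as the arm can. A call with a gripper value outside its range is refused whole. "gripper" is the finger opening in m, from 0 to 0.0854, set as the call begins (left out, the last holds). The fingers move at their own pace and stop on an object; "grip_force" is the grip in N (left out, the last holds). Time passes only in rows, so rows that repeat a pose let the fingers close. It gives the time, the measured TCP pose, the force, the opening and the grip force at its end, in the units of the state.
- ctrl.get_state(): the state, without advancing time (a new reading comes with each control period).
- ctrl.read_camera(name): name is "side" or "top" or "wrist"; returns the picture (420x560x3 uint8, blue, green, red); there is no depth.
- ctrl.calibration(name): a dict with "fx", "fy", "cx", "cy" (pixels), "k1" (the pictures are not rectified: a ray, as slopes to the right and down, at radius r is drawn at 1 + k1 r^2 times it, then the intrinsics apply), "cam_to_world" (4x4, takes a point from camera to world coordinates). Camera axes: x right, y up, looking along -z (the intrinsics and any distortion apply to the point x, -y, -z); pixel columns grow to the right and rows downward; lengths in m; the calibration is good to about 2 mm. A picture is of the moment at which its call begins: read the wrist's pose just before it. calibration takes no time and is no camera call; for the wrist camera it gives the pose at the moment of the call.
- ctrl.sign_off(): hands the job in; it is judged then, once.
The state is a dict: "time": time; "qpos": joint angles; "dq": joint speeds; "joint_efforts": joint torques, N m; "eef_pos": TCP position; "tcp_rot": TCP orientation; "contact_force": force on the tool from outside, world axes, zero at the start; "wrist_torque": the same for the moment, N m; "opening": opening from 0.0 (shut) to 1.0 (fully open); "finger_force": force on a finger pad.
Only numpy, scipy, OpenCV 4.12 (cv2) and the standard library are available. Lean on these libraries where they do the work, as an engineer would, in place of code of your own. Each camera call takes 0.05 s, during which the arm holds its last target. There are 200 camera calls.

## Working session

There is one attempt and no reset: what is moved stays moved. The work goes in short steps, Python scripts to look and compute and a tool call to move; the robot and the scene stay as the last step left them, time stands still between calls to the robot, and variables do not carry over. Pictures are saved under pics/ and viewed, at most 10 in all, crops included, and the job is handed in when it is done.

Besides the shell and the picture viewer there is one more tool, called as a command line: name --argument value ..., lists and objects as JSON in quotes. step_arm: Moves the arm, as the interface text tells. Its arguments: {"type":"object","properties":{"motion":{"type":"array"},"gripper":{"type":"number"},"grip_force":{"type":"number"}},"required":["motion"]}

```bash
mkdir -p pics; ls; python3 - <<'E'
from plant import ctrl
import cv2,numpy as np
s=ctrl.get_state();print(s['time'],s['eef_pos'],s['tcp_rot'],s['opening'],s['contact_force'])
for n in("top","side"):
    im=ctrl.read_camera(n);cv2.imwrite(f"pics/{n}0.png",im)
    c=ctrl.calibration(n);print(n,{k:np.round(v,4).tolist() for k,v in c.items()})
E
```

```text
pics
0.0 [0.26793229 0.61884483 0.24088884] [ 2.02976444e-01  9.79182873e-01 -1.13439643e-03 -4.22356692e-04] 1.0008892521808508 [ 0.30181327 -0.41161883  0.14416865]
top {'fx': 397.3039, 'fy': 397.3039, 'cx': 280.5812, 'cy': 215.8407, 'k1': 0.0087, 'cam_to_world': [[0.0162, 0.9902, -0.1385, 0.4443], [-0.9998, 0.017, 0.0047, 0.0664], [0.007, 0.1384, 0.9903, 1.1325], [0.0, 0.0, 0.0, 1.0]]}
side {'fx': 536.4739, 'fy': 536.4739, 'cx': 285.4651, 'cy': 210.649, 'k1': -0.0905, 'cam_to_world': [[0.3351, 0.8084, -0.4838, -0.0487], [-0.9422, 0.2892, -0.1693, -0.1528], [0.0031, 0.5126, 0.8586, 1.2693], [0.0, 0.0, 0.0, 1.0]]}
```

View pics/top0.png

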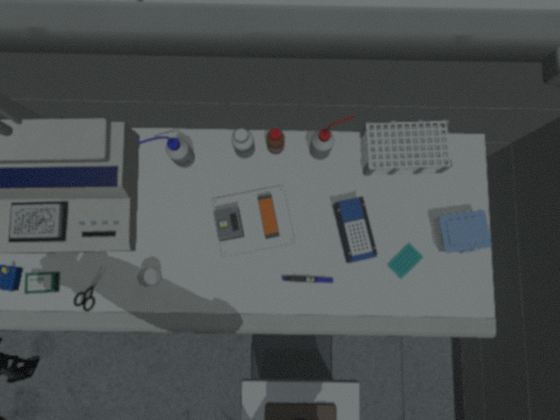

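View pics/side0.png

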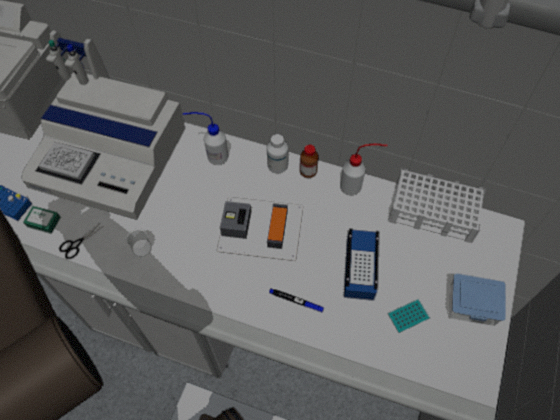

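The top view shows the block at about (354,228) with the plate at (358,237), the pad at (268,216), and the wheel housing at (229,222). The marker is at (307,279), nearer the robot. Next I'll get coarse positions and then look from the wrist.

```bash
cat > h.py <<'E'
from plant import ctrl
import cv2,numpy as np
from scipy.spatial.transform import Rotation as R
def ray(c,px):
    K=np.array([[c['fx'],0,c['cx']],[0,c['fy'],c['cy']],[0,0,1.]])
    u=cv2.undistortPoints(np.float64(px).reshape(-1,1,2),K,np.array([c['k1'],0,0,0.]))[:,0]
    T=np.array(c['cam_to_world']);d=np.c_[u[:,0],-u[:,1],-np.ones(len(u))]@T[:3,:3].T
    return T[:3,3],d
def onplane(c,px,z):
    o,d=ray(c,px);return o+d*((z-o[2])/d[:,2])[:,None]
def project(c,P):
    T=np.array(c['cam_to_world']);p=(np.atleast_2d(P)-T[:3,3])@T[:3,:3]
    u=p[:,:2]/-p[:,2:];u[:,1]*=-1
    u=u*(1+c['k1']*(u**2).sum(1))[:,None]
    return u*[c['fx'],c['fy']]+[c['cx'],c['cy']]
def rect(c,mask,z):
    cs,_=cv2.findContours(mask,cv2.RETR_EXTERNAL,cv2.CHAIN_APPROX_NONE)
    k=max(cs,key=cv2.contourArea);p=onplane(c,k[:,0],z)
    r=cv2.minAreaRect(np.float32(p[:,:2]*1000));b=cv2.boxPoints(r)
    e=[b[1]-b[0],b[2]-b[1]];l=max(e,key=np.linalg.norm)
    yaw=np.degrees(np.arctan2(l[1],l[0]));yaw=(yaw+90)%180-90
    return np.round(r[0],1),np.round(sorted(r[1]),1),round(yaw,1)
def tool(s,P):
    "shift to world point P in tool axes"
    return R.from_quat(s['tcp_rot']).inv().apply(np.array(P)-s['eef_pos'])
def yaw(s): 
    x=R.from_quat(s['tcp_rot']).as_matrix()[:,0];return np.degrees(np.arctan2(x[1],x[0]))
E
python3 - <<'E'
from h import *
for n in("top","side"):
    im=cv2.imread(f"pics/{n}0.png");c=ctrl.calibration(n);h=cv2.cvtColor(im,cv2.COLOR_BGR2HSV)
    print(n,'pad',rect(c,cv2.inRange(h,(5,150,100),(20,255,255)),.044))
    m=cv2.inRange(h,(95,120,40),(125,255,255));m[:,:330]=0;m[:,385:]=0;m[:180]=0;m[300:]=0
    print('block',rect(c,m,.06))
c=ctrl.calibration("top");print(onplane(c,[(229,222),(307,279),(354,228)],.05))
s=ctrl.get_state();print(yaw(s),R.from_quat(s['tcp_rot']).as_matrix().round(3))
c=ctrl.calibration("wrist");T=np.array(c['cam_to_world']);print({k:c[k] for k in('fx','cx','cy')},tool(s,T[:3,3]),R.from_quat(s['tcp_rot']).as_matrix().T@T[:3,:3])
E
```

```text
top pad (array([596.7,  96.7]), array([31.3, 93.2]), np.float32(12.3))
block (array([ 614.5, -131.1]), array([54.4, 58.2]), np.float32(-76.7))
side pad (array([598.3,  96.3]), array([36.3, 98. ]), np.float32(12.2))
block (array([ 616.2, -130.2]), array([54.7, 62.2]), np.float32(-76.9))
[[ 0.57621384  0.20234865  0.05      ]
 [ 0.42526589 -0.01268143  0.05      ]
 [ 0.56547882 -0.14064145  0.05      ]]
156.57734020476425 [[-0.918  0.398 -0.001]
 [ 0.398  0.918 -0.002]
 [ 0.    -0.002 -1.   ]]
{'fx': 302.4507519420032, 'cx': 281.57864785194687, 'cy': 210.76285300287185} [ 0.08102668  0.00099953 -0.1314311 ] [[ 1.51151596e-04  9.49243316e-01  3.14542689e-01]
 [ 9.99999859e-01 -3.03409319e-04  4.35100537e-04]
 [ 5.08451460e-04  3.14542579e-01 -9.49243229e-01]]
```

step_arm --motion '[{"offset": [-0.486,-0.312,0.02],"twist": -36},{"offset": [-0.486,-0.312,0.02],"twist": -36},{"offset": [-0.486,-0.312,0.02],"twist": -36},{"offset": [-0.486,-0.312,0.02],"twist": -36},{"offset": [-0.486,-0.312,0.02],"twist": -36},{"offset": [-0.486,-0.312,0.02],"twist": -36},{"offset": [-0.486,-0.312,0.02],"twist": -36},{"offset": [-0.486,-0.312,0.02],"twist": -36},{"offset": [-0.486,-0.312,0.02],"twist": -36},{"offset": [-0.486,-0.312,0.02],"twist": -36},{"offset": [-0.486,-0.312,0.02],"twist": -36},{"offset": [-0.486,-0.312,0.02],"twist": -36}]' --gripper 0

```text
time: 1.3
eef_pos: [0.5913, 0.137, 0.2217]
tcp_rot: [-0.109, 0.994, -0.0, -0.0]
contact_force: [0.8, 0.6, 1.0]
opening: -0.003
finger_force: 0.0
```

```bash
python3 - <<'E'
from h import *
import json
s=ctrl.get_state();c=ctrl.calibration("wrist");im=ctrl.read_camera("wrist");cv2.imwrite("pics/w1.png",im)
json.dump({k:np.array(v).tolist() for k,v in c.items()},open("w1.json","w"))
h=cv2.cvtColor(im,cv2.COLOR_BGR2HSV)
print(yaw(s),rect(c,cv2.inRange(h,(5,150,80),(20,255,255)),.044))
E
```

```text
-167.54051384278418 (array([596.9,  96.6]), array([37.7, 97. ]), np.float32(12.3))
```

View pics/w1.png

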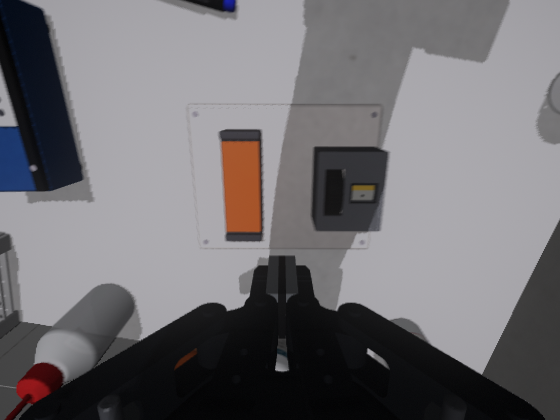

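The wrist view shows the pad at (242,187), the slot at (334,192), and the window at (363,193), currently yellow. Next I'll look at the block.

step_arm --motion '[{"offset": [0.077,-0.256,0.0],"twist": -1},{"offset": [0.077,-0.256,0.0],"twist": -1},{"offset": [0.077,-0.256,0.0],"twist": -1},{"offset": [0.077,-0.256,0.0],"twist": -1},{"offset": [0.077,-0.256,0.0],"twist": -1},{"offset": [0.077,-0.256,0.0],"twist": -1},{"offset": [0.077,-0.256,0.0],"twist": -1}]'

```text
time: 2.05
eef_pos: [0.5703, -0.1287, 0.2219]
tcp_rot: [-0.116, 0.993, 0.0, -0.0]
contact_force: [-0.2, 0.6, 1.2]
opening: 0.001
finger_force: 0.0
```

```bash
python3 - <<'E'
from h import *
import json
s=ctrl.get_state();c=ctrl.calibration("wrist");im=ctrl.read_camera("wrist");cv2.imwrite("pics/w2.png",im)
json.dump({k:np.array(v).tolist() for k,v in c.items()},open("w2.json","w"))
print(s['eef_pos'],yaw(s))
c1=json.load(open("w1.json"))
print(onplane(c1,[(334,192),(363,193),(381,107),(189,106),(206,242),(362,242)],.06)[:2], onplane(c1,[(374,115),(196,114),(206,242),(362,242)],.014))
E
```

```text
[ 0.57032434 -0.12872099  0.22185193] -166.64201575052576
[[0.57659243 0.18815455 0.06      ]
 [0.57134932 0.21669087 0.06      ]] [[0.49587947 0.21742193 0.014     ]
 [0.53578937 0.03209813 0.014     ]
 [0.68121698 0.06305984 0.014     ]
 [0.64002187 0.2489732  0.014     ]]
```

View pics/w2.png

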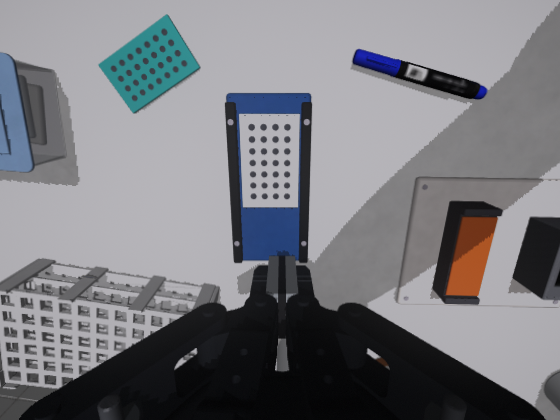

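```bash
python3 - <<'E'
from h import *
import json
im=cv2.imread("pics/w2.png");c=json.load(open("w2.json"));h=cv2.cvtColor(im,cv2.COLOR_BGR2HSV)
roi=np.zeros(im.shape[:2],np.uint8);roi[80:275,215:320]=255
m=cv2.inRange(h,(0,0,110),(180,70,255));r2=roi.copy();r2[:,:237]=0;r2[:,302:]=0;r2[:100]=0;r2[225:]=0
m=cv2.morphologyEx(m&r2,cv2.MORPH_CLOSE,np.ones((9,9)));m=cv2.morphologyEx(m,cv2.MORPH_OPEN,np.ones((15,15)))
print('plate',rect(c,m,.064))
b=cv2.inRange(h,(95,120,40),(130,255,255))|cv2.inRange(h,(0,0,0),(180,255,60))
b=cv2.morphologyEx((b|m)&roi,cv2.MORPH_CLOSE,np.ones((9,9)));b[255:]=0
print('blk', rect(c,b,.06))
# centre column blue extents
col=cv2.inRange(h,(95,120,40),(130,255,255))[:,269];r=np.flatnonzero(col[60:275])+60;print(r.min(),r.max(),np.flatnonzero(np.diff(r)>1), r)
print(onplane(c,[(269,r.min()),(269,r.max())],.06))
p=project(c,[(.57,-.13,.064)]);print(p)
E
```

```text
plate (array([ 540.6, -146.8]), array([55.7, 88.7]), np.float32(13.3))
blk (array([ 558.4, -143.3]), array([ 78.9, 160.8]), np.float32(13.4))
94 255 [18] [ 94  95  96  97  98  99 100 101 102 103 104 105 106 107 108 109 110 111
 112 208 209 210 211 212 213 214 215 216 217 218 219 220 221 222 223 224
 225 226 227 228 229 230 231 232 233 234 235 236 237 238 239 240 241 242
 243 244 245 246 247 248 249 250 251 252 253 254 255]
[[ 0.48080196 -0.16074259  0.06      ]
 [ 0.63801395 -0.12558236  0.06      ]]
[[279.48749305 195.5342173 ]]
```

The plate's near end is 16 mm short of the edge, with its centre at (0.5406, −0.1468) and yaw 13.3°. I'll lower the closed tip behind it.

step_arm --motion '[{"offset": [-0.037,-0.011,0.04]},{"offset": [-0.037,-0.011,0.08]},{"offset": [-0.037,-0.011,0.11]},{"offset": [-0.037,-0.011,0.13]},{"offset": [-0.037,-0.011,0.142]},{"offset": [-0.037,-0.011,0.149]},{"offset": [-0.037,-0.011,0.149]}]'

```text
invalid input at $.motion[0]: expected keys offset, twist
```

step_arm --motion '[{"offset": [-0.037,-0.011,0.04],"twist": 0},{"offset": [-0.037,-0.011,0.08],"twist": 0},{"offset": [-0.037,-0.011,0.11],"twist": 0},{"offset": [-0.037,-0.011,0.13],"twist": 0},{"offset": [-0.037,-0.011,0.142],"twist": 0},{"offset": [-0.037,-0.011,0.149],"twist": 0},{"offset": [-0.037,-0.011,0.149],"twist": 0}]'

```text
time: 2.8
eef_pos: [0.6093, -0.1277, 0.073]
tcp_rot: [-0.119, 0.993, 0.0, -0.0]
contact_force: [0.4, -0.2, -0.7]
opening: -0.001
finger_force: 0.0
```

step_arm --motion '[{"offset": [0.008,-0.003,0],"twist": 0},{"offset": [0.014,-0.003,0],"twist": 0},{"offset": [0.02,-0.003,0],"twist": 0},{"offset": [0.026,-0.003,0],"twist": 0},{"offset": [0.032,-0.003,0],"twist": 0},{"offset": [0.038,-0.003,0],"twist": 0},{"offset": [0.044,-0.003,0],"twist": 0},{"offset": [0.049,-0.003,0],"twist": 0},{"offset": [0.053,-0.003,0],"twist": 0},{"offset": [0.056,-0.003,0],"twist": 0},{"offset": [0.058,-0.003,0],"twist": 0}]'

```text
time: 3.9
eef_pos: [0.5545, -0.1456, 0.0743]
tcp_rot: [-0.118, 0.993, -0.001, 0.001]
contact_force: [4.0, 0.2, 5.3]
opening: 0.003
finger_force: 3.3
```

```bash
python3 - <<'E'
from h import *
s=ctrl.get_state();c=ctrl.calibration("wrist");im=ctrl.read_camera("wrist");cv2.imwrite("pics/w3.png",im)
print(s['eef_pos'],s['contact_force'],yaw(s))
h=cv2.cvtColor(im,cv2.COLOR_BGR2HSV)
U=np.array([.9732,.23,0]);V=np.array([-.23,.9732,0])
e=project(c,[.43095*U-.2675*V+[0,0,.06],.398*U-.2675*V+[0,0,.064]]);print(e)
E
```

```text
[ 0.55454157 -0.14561838  0.0743068 ] [4.0243233  0.22658219 5.32398149] -166.43609898653276
[[284.22572591 122.12421497]
 [284.90221653  38.9053882 ]]
```

View pics/w3.png

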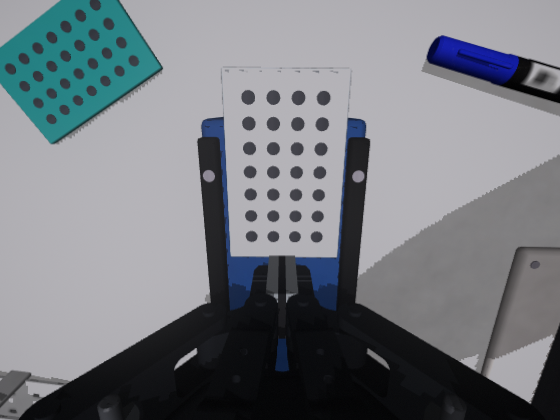

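```bash
python3 - <<'E'
from h import *
c=ctrl.calibration("wrist")
U=np.array([.9732,.23,0]);V=np.array([-.23,.9732,0])
f=lambda px,z:(lambda p:np.c_[p@U,p@V].round(4))(onplane(c,px,z))
print(f([(222,70),(350,72),(285,71),(232,257),(337,257)],.064),f([(205,121),(363,121)],.06))
print(tool(ctrl.get_state(),[0,0,0]))
E
```

```text
[[ 0.4096 -0.2942]
 [ 0.4101 -0.2397]
 [ 0.4098 -0.2674]
 [ 0.498  -0.2941]
 [ 0.4977 -0.2396]] [[ 0.4305 -0.304 ]
 [ 0.4302 -0.2313]]
[0.50491732 0.27173463 0.07270976]
```

Overhang is about 22 mm, and the upward force suggests the tip is riding on the plate's edge. I'll lift, reseat slightly lower, and push on.

step_arm --motion '[{"offset": [0,0,-0.012],"twist": 0},{"offset": [-0.014,0,-0.012],"twist": 0},{"offset": [-0.014,0,-0.004],"twist": 0},{"offset": [-0.014,0,0.0013],"twist": 0},{"offset": [-0.014,0,0.0013],"twist": 0}]'

```text
time: 4.45
eef_pos: [0.5659, -0.1417, 0.0711]
tcp_rot: [-0.118, 0.993, 0.001, -0.002]
contact_force: [-1.4, 0.9, 3.2]
opening: 0.002
finger_force: 1.4
```

step_arm --motion '[{"offset": [0.004,0,-0.0005],"twist": 0},{"offset": [0.008,0,-0.0005],"twist": 0},{"offset": [0.013,0,-0.0005],"twist": 0},{"offset": [0.017,0,-0.0005],"twist": 0},{"offset": [0.02,0,-0.0005],"twist": 0},{"offset": [0.022,0,-0.0005],"twist": 0},{"offset": [0.022,0,-0.0005],"twist": 0}]'

```text
time: 5.15
eef_pos: [0.5456, -0.1472, 0.0725]
tcp_rot: [-0.118, 0.993, 0.0, -0.0]
contact_force: [0.1, -0.2, -0.2]
opening: -0.002
finger_force: 0.0
```

```bash
cat > pl.py <<'E'
from h import *
U=np.array([.9732,.23,0]);V=np.array([-.23,.9732,0])
s=ctrl.get_state();c=ctrl.calibration("wrist");im=ctrl.read_camera("wrist")
h=cv2.cvtColor(im,cv2.COLOR_BGR2HSV);b=cv2.inRange(h,(95,120,40),(130,255,255))
print(s['eef_pos'],s['contact_force'],'u,v',s['eef_pos']@U,s['eef_pos']@V)
# far plate/blue boundary: predicted col at channel centre offsets
for dv in(-.02,.02):
    P=[uu*U+(-.2675+dv)*V+[0,0,.064] for uu in np.arange(.45,.53,.0005)]
    q=project(c,P).round().astype(int);ok=[(uu,b[y,x]>0) for uu,(x,y) in zip(np.arange(.45,.53,.0005),q) if 0<=y<420 and 0<=x<560]
    print('far end u',next((u for u,k in ok if k),None))
cv2.imwrite("pics/w4.png",im)
E
python3 pl.py
```

```text
[ 0.54560195 -0.14721091  0.07254868] [ 0.14309142 -0.1683165  -0.17259208] u,v 0.49712131209242955 -0.2687541071035217
far end u 0.48650000000000004
far end u 0.48600000000000004
```

Overhang is now about 34 mm. I'll lift clear and move above the grip point.

step_arm --motion '[{"offset": [-0.003,0,-0.03],"twist": 0},{"offset": [0.02,0.0015,-0.06],"twist": 0},{"offset": [0.06,0.0015,-0.06],"twist": 0},{"offset": [0.085,0.0015,-0.06],"twist": 0}]'

```text
time: 5.6
eef_pos: [0.4621, -0.166, 0.1337]
tcp_rot: [-0.119, 0.993, -0.001, 0.001]
contact_force: [0.5, 0.2, -0.7]
opening: -0.001
finger_force: 0.0
```

step_arm --motion '[{"offset": [0,0,0],"twist": 0},{"offset": [0,0,0],"twist": 0},{"offset": [0,0,0],"twist": 0},{"offset": [0,0,0],"twist": 0},{"offset": [0,0,0],"twist": 0},{"offset": [0,0,0],"twist": 0}]' --gripper 0.078

```text
time: 6.2
eef_pos: [0.4633, -0.1655, 0.1324]
tcp_rot: [-0.118, 0.993, 0.0, -0.0]
contact_force: [-0.4, 0.1, -0.1]
opening: 0.917
finger_force: 0.0
```

```bash
python3 pl.py; python3 -c "
from h import *
s=ctrl.get_state();print(s['time'],s['opening'],yaw(s))"
```

```text
[ 0.46328823 -0.1654856   0.13240782] [-0.3819415   0.08957709 -0.11627033] u,v 0.41281042052794176 -0.2676068797452798
far end u 0.48650000000000004
far end u 0.48600000000000004
6.25 0.9181623773723675 -166.3979749417214
```

View pics/w4.png

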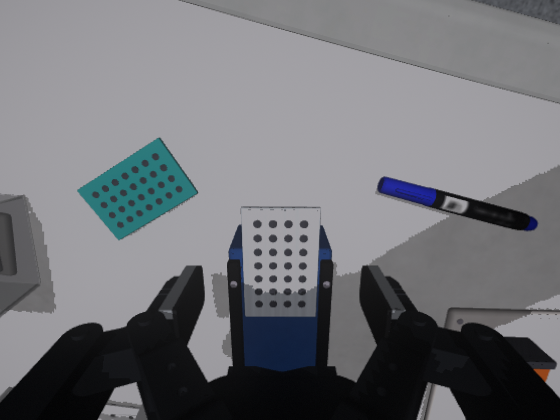

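The plate spans columns 242–320, midway between the fingers at 203 and 361, and its near end is at row 209. Now I'll descend and grip.

step_arm --motion '[{"offset": [0.001,0,0.03],"twist": 0},{"offset": [0.001,0,0.055],"twist": 0},{"offset": [0.001,0,0.072],"twist": 0},{"offset": [0.001,0,0.08],"twist": 0},{"offset": [0.001,0,0.08],"twist": 0}]'

```text
time: 6.75
eef_pos: [0.4613, -0.1654, 0.0514]
tcp_rot: [-0.118, 0.993, 0.001, -0.001]
contact_force: [0.2, 0.1, -0.8]
opening: 0.914
finger_force: 0.0
```

step_arm --motion '[{"offset": [0,0,0],"twist": 0},{"offset": [0,0,0],"twist": 0},{"offset": [0,0,0],"twist": 0},{"offset": [0,0,0],"twist": 0},{"offset": [0,0,0],"twist": 0},{"offset": [0,0,0],"twist": 0},{"offset": [0,0,0],"twist": 0},{"offset": [0,0,0],"twist": 0}]' --gripper 0.04 --grip_force 50

```text
time: 7.55
eef_pos: [0.4629, -0.1664, 0.0538]
tcp_rot: [-0.118, 0.993, -0.001, 0.001]
contact_force: [-2.1, 0.4, 5.5]
opening: 0.638
finger_force: 52.3
```

step_arm --motion '[{"offset": [0,0,-0.008],"twist": 0},{"offset": [0,0,-0.025],"twist": 0},{"offset": [0,0,-0.05],"twist": 0},{"offset": [0,0,-0.08],"twist": 0},{"offset": [0,0,-0.1],"twist": 0},{"offset": [0,0,-0.1],"twist": 0},{"offset": [0,0,-0.1],"twist": 0}]'

```text
time: 8.25
eef_pos: [0.4617, -0.1657, 0.1522]
tcp_rot: [-0.118, 0.993, 0.0, -0.0]
contact_force: [-0.1, -0.1, -0.7]
opening: 0.639
finger_force: 52.7
```

```bash
cat > g.py <<'E'
from h import *
s=ctrl.get_state();c=ctrl.calibration("wrist");im=ctrl.read_camera("wrist");cv2.imwrite("pics/w5.png",im)
print(s['time'],s['eef_pos'],s['opening'],yaw(s),s['contact_force'],s['wrist_torque'])
E
python3 g.py
```

```text
8.25 [ 0.46166088 -0.16568109  0.15217107] 0.6391911839378851 -166.4192414615245 [-0.12879609 -0.12216147 -0.69820067] [0.00325565 0.0710318  0.02850862]
```

View pics/w5.png

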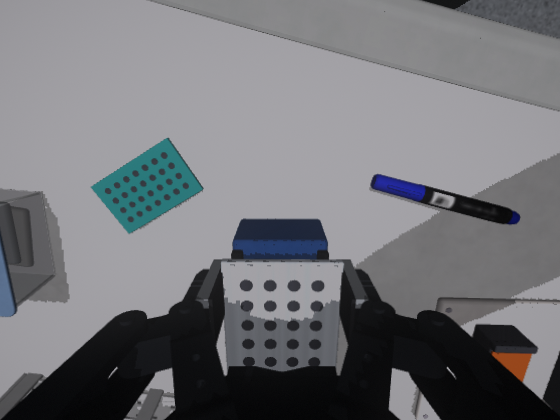

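The plate is held level-looking, its near edge at row 262 and the dots visible. I'll compute the plate pose in the tool frame from the dots (PnP).

```bash
cat > pnp.py <<'E'
from h import *
import json
U=np.array([.9732,.23,0]);V=np.array([-.23,.9732,0])
def dots(im,box,amin,amax):
    x0,y0,x1,y1=box;g=cv2.cvtColor(im,cv2.COLOR_BGR2GRAY)[y0:y1,x0:x1]
    b=cv2.adaptiveThreshold(g,255,cv2.ADAPTIVE_THRESH_MEAN_C,cv2.THRESH_BINARY_INV,31,25)
    n,l,st,ce=cv2.connectedComponentsWithStats(b)
    return np.array([ce[i]+[x0,y0] for i in range(1,n) if amin<st[i,4]<amax and st[i,2]<2.2*st[i,3] and st[i,3]<1.6*st[i,2]])
if __name__=="__main__":
    a=cv2.imread("pics/w2.png");c2=json.load(open("w2.json"))
    d=dots(a,(243,118,298,204),8,80);p=onplane(c2,d,.064)
    r=p-np.array([.5406,-.1468,.064]);q=np.c_[r@U,r@V]*1000
    q=q[np.lexsort((q[:,1].round(-1),q[:,0].round(0)))];print(len(q));print(q.round(1).tolist())
    b=cv2.imread("pics/w5.png");e=dots(b,(228,275,336,366),20,300);print(e.round(1).tolist())
E
python3 pnp.py
```

```text
28
[[-33.1, -16.5], [-33.1, -5.5], [-33.1, 5.6], [-33.2, 16.6], [-22.2, -16.4], [-22.1, -5.4], [-22.1, 5.5], [-22.2, 16.5], [-11.2, -16.5], [-11.2, -5.6], [-11.1, 5.6], [-11.3, 16.6], [-0.2, -16.3], [-0.2, -5.6], [-0.2, 5.6], [-0.2, 16.4], [10.7, -16.5], [10.8, -5.7], [10.7, 5.6], [10.8, 16.6], [21.8, -16.6], [21.8, -5.5], [21.8, 5.6], [21.8, 16.5], [32.7, -16.5], [32.7, -5.4], [32.7, 5.5], [32.6, 16.6]]
[[245.9, 285.0], [269.7, 285.2], [293.5, 285.5], [317.3, 285.5], [269.8, 305.6], [293.1, 305.7], [246.4, 305.8], [316.7, 306.2], [247.4, 324.9], [269.9, 325.2], [292.7, 325.1], [315.4, 325.4], [247.9, 343.5], [269.9, 343.6], [292.4, 343.7], [314.7, 344.0], [248.4, 361.2], [270.2, 361.2], [292.0, 361.3], [313.9, 361.5]]
```

```bash
cat > pose.py <<'E'
from pnp import *
def platepose(im,c,box=(228,275,336,366),amin=20,amax=300):
    e=dots(im,box,amin,amax);e=e[np.argsort(e[:,1])];rows=[r[np.argsort(r[:,0])] for r in e.reshape(-1,4,2)]
    img=np.concatenate(rows);obj=np.array([[-33+11*i,-16.5+11*j,4] for i in range(len(rows)) for j in range(4)],float)/1000
    K=np.array([[c['fx'],0,c['cx']],[0,c['fy'],c['cy']],[0,0,1.]])
    ok,rv,tv=cv2.solvePnP(obj,img,K,np.array([c['k1'],0,0,0.]))
    T=np.array(c['cam_to_world']);F=np.diag([1,-1,-1.])
    Rw=T[:3,:3]@F@cv2.Rodrigues(rv)[0];pw=T[:3,:3]@F@tv[:,0]+T[:3,3]
    err=cv2.projectPoints(obj,rv,tv,K,np.array([c['k1'],0,0,0.]))[0][:,0]-img
    return pw,Rw,np.abs(err).max()
E
python3 - <<'E'
from pose import *
c=ctrl.calibration("wrist");s=ctrl.get_state()
p,Rw,err=platepose(cv2.imread("pics/w5.png"),c)
print(p.round(4),err,'yaw',np.degrees(np.arctan2(Rw[1,0],Rw[0,0])),'pitch up x',np.degrees(np.arcsin(Rw[2,0])),'roll',np.degrees(np.arcsin(Rw[2,1])))
print('plate centre in tool',tool(s,p),'tcp yaw',yaw(s))
E
```

```text
[ 0.4891 -0.1578  0.1568] 0.30398712707494724 yaw 13.260540015195332 pitch up x -0.42721748154042727 roll 0.18596327516917957
plate centre in tool [-0.02903417  0.00076389 -0.00568336] tcp yaw -166.42249812600681
```

step_arm --motion '[{"offset": [-0.012,0.016,0],"twist": 1},{"offset": [-0.033,0.045,0],"twist": 1},{"offset": [-0.058,0.078,0],"twist": 1},{"offset": [-0.083,0.112,0],"twist": 1},{"offset": [-0.108,0.147,0.01],"twist": 1},{"offset": [-0.133,0.181,0.02],"twist": 1},{"offset": [-0.152,0.207,0.035],"twist": 1},{"offset": [-0.164,0.223,0.055],"twist": 1},{"offset": [-0.164,0.223,0.08],"twist": 1},{"offset": [-0.164,0.223,0.09],"twist": 1},{"offset": [-0.164,0.223,0.09],"twist": 1}]'

```text
time: 9.4
eef_pos: [0.5662, 0.0893, 0.0589]
tcp_rot: [-0.109, 0.994, 0.0, -0.004]
contact_force: [0.5, -0.2, -0.6]
opening: 0.635
finger_force: 52.8
```

```bash
cat > chk.py <<'E'
from pose import *
s=ctrl.get_state();c=ctrl.calibration("wrist");im=ctrl.read_camera("wrist");cv2.imwrite("pics/w6.png",im)
print(s['time'],s['eef_pos'],s['opening'],yaw(s),s['contact_force'])
p,Rw,err=platepose(im,c)
print(p.round(4),err,'yaw',np.degrees(np.arctan2(Rw[1,0],Rw[0,0])),'pitch up x',np.degrees(np.arcsin(Rw[2,0])),'roll',np.degrees(np.arcsin(Rw[2,1])))
d=tool(s,[.5969,.0966,.044])-tool(s,p);print('plate to go, tool',d)
E
python3 chk.py
```

```text
9.4 [0.56619673 0.08930877 0.05888672] 0.6351062954482503 -167.42985270489967 [ 0.48443464 -0.18197654 -0.56468258]
[0.5944 0.0963 0.0644] 0.25405963826284506 yaw 12.218166766455262 pitch up x -0.7217257280542072 roll 0.12212242060097804
plate to go, tool [-0.00263946 -0.00033337  0.0203509 ]
```

View pics/w6.png

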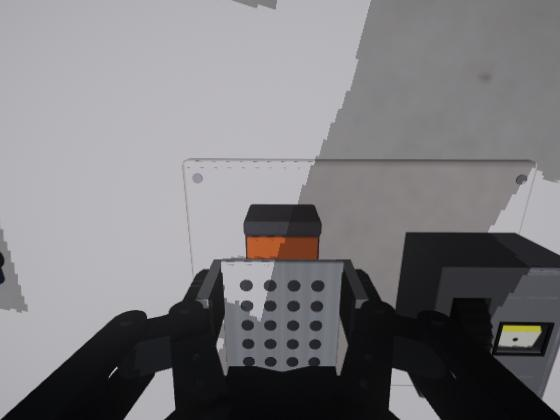

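```bash
python3 - <<'E'
from h import *
c=ctrl.calibration("wrist");a=np.radians(12.3);U=np.array([np.cos(a),np.sin(a),0]);V=np.array([-U[1],U[0],0])
P=np.array([.5969,.0966,0])
for z in(.044,.047):
  p=onplane(c,[(246,234),(319,234),(246,250),(319,250)],z)-P;print(np.c_[p@U,p@V].round(4))
E
```

```text
[[-0.0485 -0.0191]
 [-0.0486  0.0196]
 [-0.0392 -0.0194]
 [-0.0393  0.02  ]]
[[-0.0497 -0.0187]
 [-0.0499  0.0192]
 [-0.0406 -0.019 ]
 [-0.0408  0.0195]]
```

step_arm --motion '[{"offset": [-0.003,0,0.004],"twist": 0},{"offset": [-0.003,0,0.01],"twist": 0},{"offset": [-0.003,0,0.015],"twist": 0},{"offset": [-0.003,0,0.018],"twist": 0},{"offset": [-0.003,0,0.019],"twist": 0},{"offset": [-0.003,0,0.019],"twist": 0}]'

```text
time: 10.05
eef_pos: [0.5718, 0.09, 0.0434]
tcp_rot: [-0.11, 0.994, 0.0, -0.0]
contact_force: [0.6, -0.2, -1.5]
opening: 0.637
finger_force: 52.8
```

```bash
python3 chk.py
```

```text
10.05 [0.57180473 0.09004903 0.04338028] 0.6369064935469924 -167.42385772993418 [ 0.55888029 -0.24330121 -1.50228062]
[0.5999 0.0971 0.0491] 0.23080164680891357 yaw 12.22061280530303 pitch up x -0.307234029452353 roll 0.06470514447440492
plate to go, tool [0.00304665 0.0002175  0.0050791 ]
```

step_arm --motion '[{"offset": [0,0,0],"twist": 0},{"offset": [0,0,0],"twist": 0}]'

```text
time: 10.3
eef_pos: [0.5721, 0.0901, 0.0438]
tcp_rot: [-0.11, 0.994, -0.0, 0.0]
contact_force: [0.8, -0.1, -0.8]
opening: 0.636
finger_force: 52.8
```

```bash
python3 chk.py; python3 chk.py; python3 - <<'E'
from h import *
c=ctrl.calibration("wrist");im=cv2.imread("pics/w6.png");h=cv2.cvtColor(im,cv2.COLOR_BGR2HSV)
m=cv2.inRange(h,(5,150,80),(20,255,255))[:,282];print(np.flatnonzero(m))
a=np.radians(12.3);U=np.array([np.cos(a),np.sin(a),0]);r=np.flatnonzero(m)
if len(r):print((onplane(c,[(282,r.min()-.5)],.047)-[.5969,.0966,0])@U,(onplane(c,[(282,r.max()+.5)],.052)-[.5969,.0966,0])@U)
E
```

```text
10.3 [0.57214755 0.09005552 0.04380098] 0.636215136871614 -167.42107952941197 [ 0.83499687 -0.0971654  -0.75742892]
[0.6002 0.0971 0.0495] 0.24290017047502488 yaw 12.199254666160172 pitch up x -0.22598329149864285 roll 0.03198208908761989
plate to go, tool [0.00338266 0.0002278  0.00546109]
10.35 [0.5721222  0.09007015 0.04377895] 0.6386205817930158 -167.42144226779274 [-1.02132759  1.31524949 -1.34353472]
[0.6002 0.0971 0.0494] 0.24594795224862764 yaw 12.196646492513251 pitch up x -0.2350597048926013 roll 0.03350592233683449
plate to go, tool [0.00335967 0.00022515 0.00542371]
[237 238 239 240 241 242 243 244 245 246 247 248 249 250 251 252 253 254
 255 256 257 258]
[-0.05119393] [-0.042555]
```

step_arm --motion '[{"offset": [0.0015,0,0.001],"twist": 0},{"offset": [0.0032,0,0.002],"twist": 0},{"offset": [0.0032,0,0.0035],"twist": 0},{"offset": [0.0032,0,0.0047],"twist": 0},{"offset": [0.0032,0,0.0054],"twist": 0},{"offset": [0.0032,0,0.0054],"twist": 0},{"offset": [0.0032,0,0.0054],"twist": 0}]'

```text
time: 11.1
eef_pos: [0.5688, 0.0894, 0.0383]
tcp_rot: [-0.11, 0.994, -0.0, -0.0]
contact_force: [-1.4, 0.1, 2.0]
opening: 0.636
finger_force: 52.9
```

```bash
python3 chk.py
```

```text
11.1 [0.56880002 0.08935213 0.03826655] 0.6357379058936165 -167.42183571082504 [-1.38400964  0.06442459  1.99685904]
[0.597  0.0964 0.044 ] 0.3256567586317942 yaw 12.209347731970672 pitch up x -0.1742525126766621 roll 0.03698473770374888
plate to go, tool [ 3.32189630e-05  2.08870520e-04 -3.27288101e-05]
```

step_arm --motion '[{"offset": [0,0,0],"twist": 0},{"offset": [0,0,0],"twist": 0},{"offset": [0,0,0],"twist": 0},{"offset": [0,0,0],"twist": 0},{"offset": [0,0,0],"twist": 0}]' --gripper 0.074

```text
time: 11.65
eef_pos: [0.5689, 0.0893, 0.0381]
tcp_rot: [-0.11, 0.994, -0.0, 0.0]
contact_force: [-0.6, 0.2, -0.4]
opening: 0.864
finger_force: 0.0
```

step_arm --motion '[{"offset": [0,0,-0.01],"twist": 0},{"offset": [0,0,-0.03],"twist": 0},{"offset": [0,0,-0.06],"twist": 0},{"offset": [0.01,0,-0.1],"twist": 0},{"offset": [0.03,0,-0.12],"twist": 0},{"offset": [0.03,0,-0.12],"twist": 0},{"offset": [0.03,0,-0.12],"twist": 0}]'

```text
time: 12.35
eef_pos: [0.5397, 0.0829, 0.1588]
tcp_rot: [-0.109, 0.994, -0.0, 0.001]
contact_force: [-0.2, 0.8, -1.1]
opening: 0.868
finger_force: 0.0
```

```bash
python3 - <<'E'
from h import *
s=ctrl.get_state();c=ctrl.calibration("wrist");im=ctrl.read_camera("wrist");cv2.imwrite("pics/w7.png",im)
print(s['time'],s['eef_pos'],s['opening'],yaw(s),s['contact_force'])
a=np.radians(12.3);U=np.array([np.cos(a),np.sin(a),0]);V=np.array([-U[1],U[0],0])
W=np.array([.5969,.0966,0])+.111*V;print('wheel_top nominal',W)
print(project(c,[W+[0,0,.07],W+.029*V+[0,0,.06],np.array([.5969,.0966,.048])]).round(1))
E
```

```text
12.35 [0.53973106 0.08285447 0.15876921] 0.8681345139453237 -167.43197829785706 [-0.20294463  0.84029348 -1.13531987]
wheel_top nominal [0.57325363 0.20505206 0.        ]
[[415.2 286.8]
 [444.2 280.7]
 [281.8 272.5]]
```

View pics/w7.png

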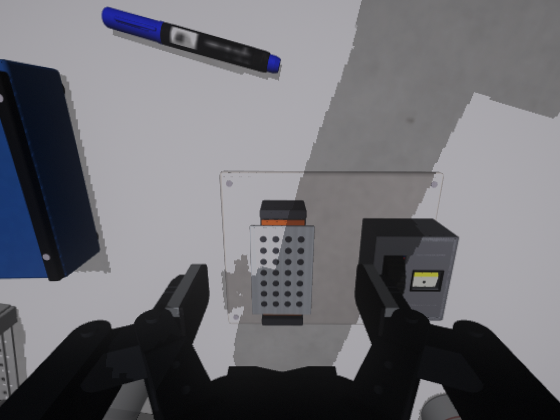

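The plate lies on the pad inside the lips, at about (282,270). The slot is at (397,271) and the window at (427,280), showing white with some yellow. Next I'll locate the wheel.

```bash
python3 - <<'E'
from pose import *
c=ctrl.calibration("wrist");s=ctrl.get_state();im=cv2.imread("pics/w7.png")
a=np.radians(12.3);U=np.array([np.cos(a),np.sin(a),0]);V=np.array([-U[1],U[0],0]);P=np.array([.5969,.0966,0])
f=lambda px,z:(lambda p:np.c_[p@U,p@V].round(4))(onplane(c,px,z)-P)
d=dots(im,(250,226,314,316),8,200);q=f(d,.048);print(len(d),'plate off',q.mean(0))
print('slot L R', f([(384,255),(407,255)],.06),'win',f([(412,271),(443,271),(412,291),(443,291)],.06))
json.dump({k:np.array(v).tolist() for k,v in c.items()},open("w7.json","w"))
W=P+.0938*V
print('tcp go to hover',tool(s,W+[0,0,.11]))
cv2.imwrite("pics/crop7.png",cv2.resize(im[235:305,375:460],None,fx=6,fy=6,interpolation=cv2.INTER_CUBIC))
E
```

```text
28 plate off [-1.49285714e-03 -9.28571429e-05]
slot L R [[-0.0253  0.0855]
 [-0.0254  0.1046]] win [[-0.0105  0.1108]
 [-0.0107  0.1368]
 [ 0.0091  0.1134]
 [ 0.0088  0.1401]]
tcp go to hover [-0.05962249  0.09467268  0.04759039]
```

View pics/crop7.png

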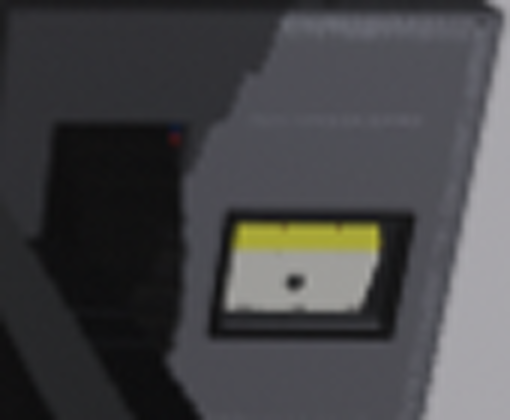

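θ is about 0.2, since the white dot sits ~2.7 mm beyond the window centre and the drum radius is ~13.5 mm. That leaves about 38 mm of rim travel.

step_arm --motion '[{"offset": [-0.02,0.03,0],"twist": 0},{"offset": [-0.04,0.065,0],"twist": 0},{"offset": [-0.052,0.095,0],"twist": 0},{"offset": [-0.052,0.095,0],"twist": 0},{"offset": [-0.052,0.095,0.02],"twist": 0},{"offset": [-0.052,0.095,0.045],"twist": 0},{"offset": [-0.052,0.095,0.06],"twist": 0},{"offset": [-0.052,0.095,0.067],"twist": 0},{"offset": [-0.052,0.095,0.067],"twist": 0},{"offset": [-0.052,0.095,0.067],"twist": 0}]' --gripper 0

```text
time: 13.4
eef_pos: [0.5702, 0.1867, 0.0917]
tcp_rot: [-0.109, 0.994, -0.0, 0.0]
contact_force: [0.6, -0.7, -0.1]
opening: -0.002
finger_force: 0.0
```

```bash
cat > wh.py <<'E'
from h import *
import sys
s=ctrl.get_state();c=ctrl.calibration("wrist");im=ctrl.read_camera("wrist")
a=np.radians(12.3);U=np.array([np.cos(a),np.sin(a),0]);V=np.array([-U[1],U[0],0]);P=np.array([.5969,.0966,0])
d=s['eef_pos']-P;print(s['time'],s['opening'],'uv rel',(d@U).round(4),(d@V).round(4),'z',s['eef_pos'][2].round(4),yaw(s),s['contact_force'].round(1))
x,y=project(c,[P+.1235*V+[0,0,.06]])[0].round().astype(int);print(x,y)
x0,y0=max(x-70,0),max(y-60,0);cr=im[y0:y+60,x0:x+70];cv2.imwrite(sys.argv[1],cv2.resize(cr,None,fx=4,fy=4,interpolation=cv2.INTER_CUBIC))
cv2.imwrite("pics/full.png",im);print(x0,y0)
h=cv2.cvtColor(cr,cv2.COLOR_BGR2HSV)
for n,lo,hi in(("yellow",(22,120,80),(35,255,255)),("green",(40,80,50),(85,255,255)),("blue",(95,120,60),(125,255,255)),("white",(0,0,120),(180,50,255))):
    r,q=np.nonzero(cv2.inRange(h,lo,hi))
    if len(r)>15: print(n,len(r),'rows',r.min()+y0,r.max()+y0,'cols',q.min()+x0,q.max()+x0)
E
python3 wh.py pics/c8.png
```

```text
13.4 -0.0017284690193116413 uv rel -0.0069 0.0937 z 0.0917 -167.43792127997972 [ 0.6 -0.7 -0.1]
330 263
260 203
yellow 193 rows 252 257 cols 313 348
white 3878 rows 203 322 cols 267 399
```

View pics/c8.png

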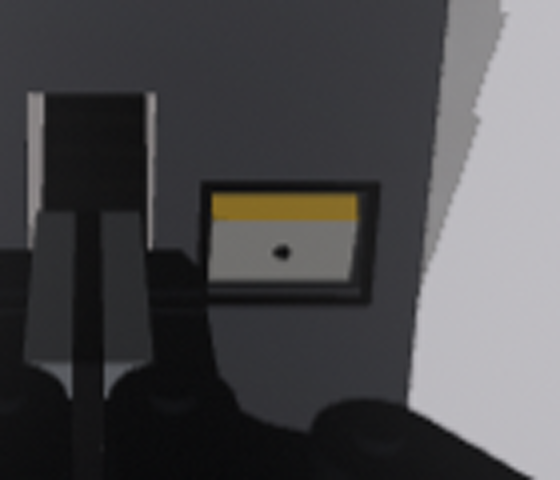

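The window and the finger over the wheel are both visible, aligned to about 1 mm. Now I'll press on.

step_arm --motion '[{"offset": [0,0.001,0.006],"twist": 0},{"offset": [0,0.001,0.01],"twist": 0},{"offset": [0,0.001,0.012],"twist": 0},{"offset": [0,0.001,0.013],"twist": 0},{"offset": [0,0.001,0.013],"twist": 0}]'

```text
time: 13.95
eef_pos: [0.5714, 0.1883, 0.0809]
tcp_rot: [-0.11, 0.994, 0.0, 0.002]
contact_force: [-0.6, -0.1, 9.5]
opening: 0.002
finger_force: 3.9
```

step_arm --motion '[{"offset": [-0.003,0,0],"twist": 0},{"offset": [-0.006,0,0],"twist": 0},{"offset": [-0.009,0,0],"twist": 0},{"offset": [-0.012,0,0],"twist": 0},{"offset": [-0.014,0,0],"twist": 0},{"offset": [-0.014,0,0],"twist": 0}]'

```text
time: 14.55
eef_pos: [0.5852, 0.1913, 0.0808]
tcp_rot: [-0.11, 0.994, 0.0, 0.002]
contact_force: [0.3, 0.2, 7.3]
opening: 0.0
finger_force: 3.5
```

```bash
python3 wh.py pics/c9.png
```

```text
14.55 0.00014035456244864013 uv rel 0.0087 0.0951 z 0.0808 -167.41624003223455 [0.3 0.2 7.3]
332 247
262 187
yellow 709 rows 235 255 cols 313 352
green 41 rows 234 235 cols 314 352
white 3905 rows 187 306 cols 263 401
```

step_arm --motion '[{"offset": [0,0,-0.008],"twist": 0},{"offset": [0.008,0,-0.01],"twist": 0},{"offset": [0.015,0,-0.008],"twist": 0},{"offset": [0.015,0,-0.003],"twist": 0},{"offset": [0.015,0,-0.001],"twist": 0},{"offset": [0.015,0,0],"twist": 0},{"offset": [0.015,0,0],"twist": 0},{"offset": [0.012,0,0],"twist": 0},{"offset": [0.009,0,0],"twist": 0},{"offset": [0.006,0,0],"twist": 0},{"offset": [0.003,0,0],"twist": 0},{"offset": [0.001,0,0],"twist": 0}]'

```text
time: 15.8
eef_pos: [0.584, 0.1911, 0.0808]
tcp_rot: [-0.11, 0.994, 0.0, 0.002]
contact_force: [-1.0, 0.5, 9.9]
opening: 0.0
finger_force: 5.1
```

```bash
python3 wh.py pics/c10.png
```

```text
15.8 0.0004194759681240374 uv rel 0.0076 0.0951 z 0.0808 -167.42613074074134 [-1.   0.5  9.9]
331 249
261 189
yellow 189 rows 254 259 cols 312 351
green 664 rows 236 253 cols 313 352
white 3807 rows 189 308 cols 263 400
```

I've used up my picture views (11, one over the limit), so from here I'll find the dots and window edges numerically.

```bash
cat > dot.py <<'E'
from h import *
import sys
im=cv2.imread(sys.argv[1]);im=cv2.resize(im,None,fx=.25,fy=.25,interpolation=cv2.INTER_AREA)
h=cv2.cvtColor(im,cv2.COLOR_BGR2HSV);roi=slice(30,90),slice(45,100)
S=cv2.inRange(h,(15,70,50),(125,255,255))
if len(sys.argv)>2: S|=cv2.inRange(h,(0,0,75),(180,60,255))
n,l,st,ce=cv2.connectedComponentsWithStats(cv2.morphologyEx(S[roi],cv2.MORPH_CLOSE,np.ones((3,3))))
print([ (x+[45,30,0,0,0]).tolist() for x in st[1:] if x[4]>20])
g=h[...,2]
for r in range(42,80): print(r,' '.join('%3d'%v for v in g[r,50:94:2]),h[r,60,0])
E
python3 dot.py pics/c10.png
```

```text
[[51, 47, 41, 25, 943]]
42  60  60  61  60  60  60  60  60  60  60  61  60  60  62  62  61  62  62  62  63  64  64 114
43  39  41  41  41  41  41  43  43  44  44  44  44  45  46  46  46  48  48  49  50  50  51 110
44  24  22  22  22  22  23  24  24  24  25  24  25  26  26  26  27  28  28  30  30  31  31 120
45  20  19  19  18  19  20  19  19  19  19  19  19  19  20  21  21  22  21  22  22  23  24 135
46  18  27  29  28  29  29  27  27  28  28  28  27  28  27  29  28  29  28  28  28  29  29 75
47  18  46  61  62  61  60  60  60  60  60  59  59  59  59  60  60  60  60  60  60  60  42 68
48  17  59  76  76  76  76  76  76  75  77  75  75  76  76  76  76  76  77  77  78  77  46 66
49  18  61  78  77  77  78  78  77  78  78  78  77  78  78  79  79  79  79  80  80  80  44 66
50  18  61  78  77  77  78  78  78  78  78  78  78  78  78  78  79  80  79  79  79  79  41 66
51  18  61  77  77  77  75  76  78  78  77  77  76  78  78  78  79  76  79  80  80  79  40 66
52  18  61  77  77  76  45  54  77  77  78  58  48  76  78  79  76  49  73  80  79  79  39 67
53  18  62  77  77  73  22  29  75  77
[... 1804 characters left out ...]
 33  34  36  38  37  39  36  37  31 105
73  18  42  42  42  41  41  40  41  41  40  40  40  41  41  41  40  41  42  42  43  43  34 120
74  18  41  41  41  42  42  43  42  42  42  42  45  46  46  47  47  47  48  48  49  50  38 120
75  17  25  25  25  26  27  27  28  27  28  29  30  31  32  32  33  34  34  35  35  36  30 105
76  17  16  16  17  17  17  17  18  18  18  19  19  20  19  21  21  21  22  22  24  25  25 0
77  22  23  22  23  22  21  21  22  23  22  23  24  24  24  25  25  24  25  26  26  27  27 0
78  48  48  49  48  49  48  48  49  49  49  49  49  50  50  50  50  49  50  51  51  51  49 120
79  59  59  59  59  60  60  59  60  60  60  60  60  61  61  61  61  62  62  63  62  63  62 120
```

```bash
cat > fit.py <<'E'
from h import *
from scipy.optimize import least_squares
import sys
c=ctrl.calibration("wrist");g,b,y0=map(float,sys.argv[1:4]);yd=float(sys.argv[4]) if len(sys.argv)>4 else None
a=np.radians(12.3);U=np.array([np.cos(a),np.sin(a),0]);V=np.array([-U[1],U[0],0]);P=np.array([.5969,.0966,0])
row=lambda u,z:project(c,[P+u*U+.1235*V+[0,0,z]])[0,1]-y0
print('plane rows u=-8,0,8',[round(row(u,.06),1) for u in(-.008,0,.008)])
D=lambda r,f:row(r*np.sin(f),.042+r*np.cos(f))
o=[(0,g),(.3927,b)]+([(.7854,yd)] if yd else [])
for r in (.0125,.014,.0155,.017):
    q=least_squares(lambda p:[D(r,p[0]+k)-w for k,w in o],[-.2]);print(r,'phi',q.x,'res',q.fun.round(2),'centre row',round(D(r,0),1))
E
python3 fit.py 54.2 65 189 70.3
```

```text
plane rows u=-8,0,8 [np.float64(46.5), np.float64(59.9), np.float64(72.8)]
0.0125 phi [0.04227096] res [ 2.3  -1.89 -3.36] centre row 55.7
0.014 phi [-0.0473855] res [ 1.51 -1.29 -1.53] centre row 56.8
0.0155 phi [-0.12193054] res [ 0.58 -0.83  0.15] centre row 57.9
0.017 phi [-0.1840646] res [-0.43 -0.47  1.75] centre row 59.1
```

step_arm --motion '[{"offset": [0,0,-0.008],"twist": 0},{"offset": [0.006,0,-0.01],"twist": 0},{"offset": [0.011,0,-0.008],"twist": 0},{"offset": [0.011,0,-0.003],"twist": 0},{"offset": [0.011,0,-0.001],"twist": 0},{"offset": [0.011,0,0],"twist": 0},{"offset": [0.011,0,0],"twist": 0},{"offset": [0.009,0,0],"twist": 0},{"offset": [0.0075,0,0],"twist": 0},{"offset": [0.007,0,0],"twist": 0},{"offset": [0.007,0,0],"twist": 0},{"offset": [0.007,0,-0.012],"twist": 0}]'

```text
time: 17.05
eef_pos: [0.5744, 0.189, 0.0891]
tcp_rot: [-0.11, 0.994, -0.0, -0.001]
contact_force: [-0.5, 0.8, -0.6]
opening: 0.001
finger_force: 0.0
```

step_arm --motion '[{"offset": [0,0,-0.03],"twist": 0},{"offset": [-0.02,0,-0.04],"twist": 0},{"offset": [-0.045,0,-0.04],"twist": 0},{"offset": [-0.06,0,-0.04],"twist": 0},{"offset": [-0.06,0,-0.04],"twist": 0},{"offset": [-0.06,0,-0.04],"twist": 0}]'

```text
time: 17.65
eef_pos: [0.6327, 0.202, 0.1289]
tcp_rot: [-0.11, 0.994, -0.0, -0.001]
contact_force: [0.2, 0.1, -0.8]
opening: -0.005
finger_force: 0.0
```

```bash
cat > v.py <<'E'
from h import *
s=ctrl.get_state();c=ctrl.calibration("wrist");im=ctrl.read_camera("wrist");cv2.imwrite("pics/v.png",im)
a=np.radians(12.3);U=np.array([np.cos(a),np.sin(a),0]);V=np.array([-U[1],U[0],0]);P=np.array([.5969,.0966,0])
d=s['eef_pos']-P;print(s['time'],'uv',(d@U).round(4),(d@V).round(4),s['eef_pos'],s['contact_force'].round(1))
cam=np.array(c['cam_to_world'])[:3,3];print('cam uv',(cam-P)@U,(cam-P)@V,cam[2])
hsv=cv2.cvtColor(im,cv2.COLOR_BGR2HSV)
q=project(c,[P+u*U+.1235*V+[0,0,z] for u,z in((-.008,.06),(0,.06),(0,.058),(.008,.06))]);print(q.round(1).tolist())
x,y=q[1].round().astype(int)
for r in range(y-22,y+23): print(r,' '.join('%3d'%t for t in hsv[r,x-17:x+18:2,2]),hsv[r,x+6,0],hsv[r,x-4,0])
E
python3 v.py
```

```text
17.65 uv 0.0574 0.0954 [0.6327153  0.20200645 0.12887556] [ 0.2  0.1 -0.8]
cam uv -0.022579986436832754 0.09594041347239055 0.2605664596608813
[[324.4, 135.5], [323.8, 148.1], [323.4, 147.7], [323.2, 160.4]]
126  59  59  60  59  60  60  60  60  59  60  60  60  60  60  60  61  61  61 114 120
127  60  59  59  60  60  59  60  60  60  60  60  60  60  60  61  60  60  60 120 120
128  59  60  60  59  60  60  60  60  59  60  60  61  60  60  61  60  61  60 113 120
129  59  59  60  60  59  60  60  60  61  60  61  60  61  61  61  61  61  60 120 120
130  59  60  59  59  59  60  60  60  60  60  59  60  60  60  60  60  61  61 120 120
131  59  59  59  58  59  60  60  59  60  60  60  59  61  61  60  60  61  60 120 120
132  32  31  31  31  31  31  31  32  30  31  31  30  29  29  30  30  30  29 135 105
133  19  19  18  19  18  18  17  18  18  18  18  19  18  19  19  19  19  20 150 120
134  18  24  24  24  24  24  24  24  24  25  24  24  25  25  25  26  26  25 105 105
135  17  58  60  60  60  60  44  58  60  61  62  57  57  57  58  57  58  58 120 113
136  18  78  82  81  81  42  21  59  81  81  81  43 
[... 2147 characters left out ...]
  26  31  31  31  31 120 105
163  19  19  19  18  18  19  18  19  18  19  20  19  20  21  20  20  20  21 120 105
164  40  40  40  41  41  41  42  41  42  42  42  41  43  43  43  44  36  35 110 120
165  56  55  55  56  56  57  56  56  56  56  58  57  57  58  58  58  57  56 120 114
166  58  58  59  58  58  58  59  59  59  59  59  59  59  60  60  60  60  60 120 114
167  58  58  58  58  58  58  59  59  59  59  59  59  60  60  60  60  60  61 114 113
168  58  58  58  58  58  58  59  59  59  59  59  59  60  61  60  60  60  61 114 113
169  58  58  59  57  58  58  58  59  59  59  59  60  60  59  60  60  60  61 114 114
170  58  58  58  59  58  58  59  58  59  59  59  60  60  60  60  61  60  61 114 120
```

Seen from above, the three-dot green band is centred at row 150.3 and the window at about 147.8. That's ~0.10 rad past, so I'll roll back 3 mm.

step_arm --motion '[{"offset": [0.025,0,0],"twist": 0},{"offset": [0.045,0,0.005],"twist": 0},{"offset": [0.056,0,0.025],"twist": 0},{"offset": [0.057,0,0.042],"twist": 0},{"offset": [0.057,0,0.05],"twist": 0},{"offset": [0.057,0,0.052],"twist": 0},{"offset": [0.057,0,0.052],"twist": 0},{"offset": [0.0585,0,0.052],"twist": 0},{"offset": [0.06,0,0.052],"twist": 0},{"offset": [0.06,0,0.052],"twist": 0},{"offset": [0.06,0,0.052],"twist": 0},{"offset": [0.06,0,0.04],"twist": 0}]'

```text
time: 18.9
eef_pos: [0.5743, 0.189, 0.0898]
tcp_rot: [-0.11, 0.994, -0.0, -0.001]
contact_force: [-0.0, 1.1, -0.4]
opening: 0.004
finger_force: 0.0
```

step_arm --motion '[{"offset": [0,0,-0.03],"twist": 0},{"offset": [-0.02,0,-0.04],"twist": 0},{"offset": [-0.045,0,-0.04],"twist": 0},{"offset": [-0.06,0,-0.04],"twist": 0},{"offset": [-0.06,0,-0.04],"twist": 0},{"offset": [-0.06,0,-0.04],"twist": 0}]'

```text
time: 19.5
eef_pos: [0.633, 0.202, 0.1299]
tcp_rot: [-0.11, 0.994, -0.0, -0.001]
contact_force: [-0.1, -1.1, -0.2]
opening: 0.002
finger_force: 0.0
```

```bash
python3 v.py | sed -n '1,38p'
```

```text
19.5 uv 0.0577 0.0953 [0.63297868 0.2020465  0.12985148] [-0.1 -1.1 -0.2]
cam uv -0.0224693813350486 0.09595384619251414 0.2614223040915591
[[324.3, 134.8], [323.6, 147.4], [323.2, 147.1], [323.0, 159.7]]
125  59  59  60  60  60  60  60  60  60  60  60  61  61  60  60  60  60  60 120 114
126  60  60  60  60  59  60  60  59  60  60  59  60  60  60  61  60  61  61 120 114
127  59  60  60  60  60  60  59  60  59  60  60  59  60  60  60  60  60  61 120 120
128  59  58  60  60  60  60  60  60  60  60  60  60  60  60  61  61  60  61 114 120
129  59  59  59  59  60  60  60  59  60  59  60  60  61  60  60  60  61  61 126 115
130  59  59  60  59  59  59  59  60  60  60  61  59  61  60  61  60  61  60 114 115
131  37  38  37  37  37  37  47  49  50  49  49  49  49  49  49  49  50  50 120 120
132  20  20  19  19  18  20  22  22  22  23  23  22  22  23  23  22  23  23 135 120
133  17  17  18  17  18  18  17  16  18  18  17  17  17  18  18  18  18  18 0 120
134  18  52  55  54  55  55  54  45  44  44  45  44  45  45  44  45  46  45 120 120
135  16  74  76  76  76  76  76  75  75  76  75  76  75  
[... 1307 characters left out ...]
25  17  62  66  56  17  35  67  66  38 67 67
152  20  64  66  63  15  45  66  66  26  18  64  66  64  19  45  67  67  37 67 67
153  20  65  66  66  45  61  66  66  48  33  66  66  67  36  60  67  67  36 66 67
154  19  66  66  66  63  65  66  66  64  61  66  67  67  63  65  66  67  35 67 67
155  20  66  66  65  65  66  66  67  66  66  65  66  67  66  67  66  68  36 67 67
156  23  66  66  65  66  65  66  66  66  66  66  67  66  66  66  67  67  33 67 67
157  26  66  66  66  66  66  66  66  66  67  67  66  67  67  67  67  67  33 67 67
158  32  67  66  66  65  67  66  66  67  66  66  66  66  67  67  67  67  32 67 67
159  27  44  43  43  44  44  44  44  43  43  44  44  44  44  44  50  50  32 70 70
```

It went the wrong way (now row 151.2 against 147.2, about 0.17 rad past), probably dragged during touchdown. I'll redo it with settled stages.

step_arm --motion '[{"offset": [0.025,0,0],"twist": 0},{"offset": [0.045,0,0.005],"twist": 0},{"offset": [0.056,0,0.025],"twist": 0},{"offset": [0.056,0,0.038],"twist": 0},{"offset": [0.056,0,0.038],"twist": 0},{"offset": [0.056,0,0.038],"twist": 0},{"offset": [0.056,0,0.044],"twist": 0},{"offset": [0.056,0,0.048],"twist": 0},{"offset": [0.056,0,0.051],"twist": 0},{"offset": [0.056,0,0.052],"twist": 0},{"offset": [0.056,0,0.052],"twist": 0}]'

```text
time: 20.65
eef_pos: [0.5814, 0.1904, 0.0809]
tcp_rot: [-0.11, 0.994, 0.0, 0.002]
contact_force: [-1.0, -0.2, 7.9]
opening: 0.0
finger_force: 3.9
```

```bash
python3 v.py | awk 'NR<=3||NR>12&&NR<46{print $1,$2,$3,$4,$6,$7,$8,$9,$10,$11,$12,$13,$14,$15,$(NF-1)}'
```

```text
20.65 uv 0.0049 0.095 0.19042967 0.0809477 ] [-1. -0.2 7.9]     -0.2
cam uv -0.07616203703592449 0.09561551261763906           0.09561551261763906
[[332.1, 240.5], [331.3, 253.7], 252.1], [330.5, 266.5]]        [330.5,
241 91 93 93 91 46 29 87 90 90 91 91 55 27 113
242 95 97 97 97 30 20 77 98 98 98 98 37 22 112
243 97 98 97 97 25 21 69 98 98 98 99 37 22 112
244 96 98 99 98 50 20 87 98 98 98 98 55 23 112
245 97 98 98 98 88 80 97 98 98 98 98 89 63 112
246 97 99 98 99 99 96 98 98 98 99 98 98 92 112
247 96 98 98 98 99 98 99 98 97 98 98 99 98 112
248 74 75 75 75 75 75 76 74 73 73 74 80 87 105
249 65 66 66 67 66 66 66 66 65 66 65 65 66 75
250 69 70 70 71 70 71 70 71 70 71 71 71 72 66
251 69 71 70 71 70 70 70 70 71 70 71 72 71 67
252 70 70 70 70 70 70 71 71 71 71 72 71 71 66
253 69 70 70 70 71 71 70 70 70 71 71 70 71 66
254 69 70 70 70 70 70 71 70 71 71 71 71 72 67
255 69 70 70 42 69 70 70 70 46 69 71 71 71 66
256 70 70 70 20 66 70 71 44 21 49 70 70 55 66
257 69 70 70 18 67 70 70 28 18 48 71 71 46 67
258 70 70 70 32 68 70 70 40 19 63 71 71 55 66
259 70 70 70 61 70 70 70 63 59 70 70 71 68 66
260 69 70 70 70 71 70 70 71 71 71 70 71 71 67
261 70 70 70 70 70 71 70 71 71 71 71 71 71 66
262 70 70 70 70 70 70 70 70 71 70 71 72 71 66
263 69 70 70 70 70 70 70 70 71 71 71 70 71 67
264 44 44 45 45 45 46 46 46 46 47 47 47 48 68
265 31 31 31 32 32 31 31 32 31 33 33 33 33 120
266 41 41 40 41 40 41 42 42 41 42 38 39 38 120
267 45 45 45 45 45 46 45 46 46 47 45 44 45 113
268 26 27 27 28 28 29 29 29 29 31 30 31 30 110
269 17 16 17 17 17 17 18 18 18 20 20 20 21 110
270 23 22 22 18 18 18 19 19 19 19 20 21 22 120
271 49 50 51 49 49 48 49 49 49 49 50 50 50 114
272 60 59 59 60 60 60 61 60 60 61 60 61 61 114
273 59 60 60 60 59 59 60 60 60 60 60 61 61 114
```

step_arm --motion '[{"offset": [0.001,0,0],"twist": 0},{"offset": [0.002,0,0],"twist": 0},{"offset": [0.003,0,0],"twist": 0},{"offset": [0.004,0,0],"twist": 0},{"offset": [0.005,0,0],"twist": 0},{"offset": [0.005,0,0],"twist": 0},{"offset": [0.005,0,0],"twist": 0}]'

```text
time: 21.4
eef_pos: [0.577, 0.1895, 0.0809]
tcp_rot: [-0.109, 0.994, 0.0, 0.003]
contact_force: [0.0, 0.6, 6.9]
opening: -0.002
finger_force: 3.3
```

```bash
python3 v.py | awk 'NR<=3||NR>12&&NR<46{print $1,$2,$3,$4,$6,$7,$8,$9,$10,$11,$12,$13,$14,$15,$(NF-1)}'
```

```text
21.4 uv 0.0003 0.095 0.18947968 0.08091854] [0. 0.6 6.9]      0.6
cam uv -0.08092275249670919 0.09560598578511148           0.09560598578511148
[[331.6, 248.0], [330.8, 260.9], 259.3], [330.0, 273.5]]        [330.0,
248 77 77 78 78 78 78 78 77 78 78 72 71 71 112
249 89 90 90 91 90 90 90 91 91 91 89 89 89 112
250 89 90 91 90 91 90 90 90 91 91 90 91 91 113
251 61 62 62 63 62 63 63 64 63 64 64 65 62 95
252 68 69 69 69 69 69 70 70 70 70 70 70 68 70
253 71 72 71 71 72 72 71 72 72 73 73 72 73 67
254 71 71 72 72 72 72 72 72 72 73 73 72 73 67
255 72 72 72 72 72 71 72 72 72 72 72 72 73 67
256 72 71 72 72 72 72 72 72 71 72 73 73 73 67
257 71 72 72 71 72 72 72 71 72 72 72 73 73 68
258 71 72 72 60 72 71 72 71 61 73 72 72 73 67
259 71 72 72 32 70 72 73 54 33 69 73 72 64 66
260 72 71 72 19 68 72 73 32 19 57 73 73 45 67
261 71 71 72 17 67 71 72 28 19 52 73 73 44 67
262 72 71 71 33 70 72 72 49 32 64 73 73 65 67
263 71 72 72 63 72 72 72 67 62 71 73 73 72 67
264 72 72 71 72 71 72 73 72 72 72 72 73 74 67
265 72 71 71 71 71 71 72 72 72 72 73 73 72 66
266 71 71 72 72 72 72 72 72 71 72 72 73 73 67
267 72 71 71 72 72 72 72 72 72 72 72 72 73 67
268 71 71 71 72 71 72 71 72 72 72 73 72 73 67
269 78 79 78 73 72 73 73 73 73 73 74 74 74 59
270 75 74 75 68 84 84 83 84 83 83 84 83 83 27
271 49 49 49 50 59 60 60 60 60 61 62 62 63 21
272 31 31 31 31 30 32 32 32 32 33 33 33 33 120
273 40 39 40 40 40 41 40 40 41 41 40 41 38 120
274 44 44 45 45 45 45 45 44 45 46 46 46 45 113
275 28 27 28 28 27 28 28 29 29 30 30 31 31 120
276 16 16 16 16 17 17 17 18 19 18 18 19 21 120
277 22 23 22 21 22 22 23 22 18 18 20 19 21 0
278 48 48 49 49 49 49 49 49 48 48 48 48 48 113
279 59 59 59 58 59 58 59 60 59 61 59 59 61 115
280 58 58 59 59 58 58 59 59 60 59 60 60 61 115
```

step_arm --motion '[{"offset": [0.001,0,0],"twist": 0},{"offset": [0.002,0,0],"twist": 0},{"offset": [0.002,0,0],"twist": 0},{"offset": [0.002,0,0],"twist": 0},{"offset": [0.002,0,-0.003],"twist": 0},{"offset": [0.002,0,-0.015],"twist": 0},{"offset": [0.002,0,-0.04],"twist": 0}]'

```text
time: 22.15
eef_pos: [0.5702, 0.1881, 0.1161]
tcp_rot: [-0.11, 0.994, -0.0, -0.003]
contact_force: [0.2, 0.1, -0.3]
opening: 0.001
finger_force: 0.0
```

step_arm --motion '[{"offset": [-0.03,0,-0.01],"twist": 0},{"offset": [-0.06,0,-0.01],"twist": 0},{"offset": [-0.08,0,-0.01],"twist": 0},{"offset": [-0.08,0,-0.01],"twist": 0},{"offset": [-0.08,0,-0.01],"twist": 0},{"offset": [-0.08,0,-0.01],"twist": 0}]'

```text
time: 22.75
eef_pos: [0.6491, 0.2058, 0.1276]
tcp_rot: [-0.11, 0.994, -0.0, -0.001]
contact_force: [0.7, 0.0, 0.4]
opening: -0.001
finger_force: 0.0
```

```bash
python3 v.py | awk 'NR<=3||NR>6&&NR<46{print $1,$2,$3,$4,$6,$7,$8,$9,$10,$11,$12,$13,$14,$15,$(NF-1)}'
```

```text
22.75 uv 0.0743 0.0955 0.20576442 0.12760598] [0.7 0. 0.4]      0.
cam uv -0.005851308297076692 0.09612623294012353           0.09612623294012353
[[325.8, 107.6], [325.1, 121.1], 121.0], [324.5, 134.2]]        [324.5,
102 53 60 59 60 60 60 60 60 59 60 60 60 60 114
103 59 59 58 59 59 58 59 58 58 59 59 58 58 120
104 24 25 24 24 24 23 23 24 25 36 34 35 35 120
105 15 16 15 16 14 16 15 16 14 14 15 16 16 120
106 15 24 17 16 19 18 17 17 19 19 19 18 21 105
107 16 60 60 60 59 59 60 60 60 59 61 59 60 120
108 16 72 75 74 58 22 49 74 75 75 75 24 35 113
109 16 78 80 79 80 59 80 80 80 80 80 65 73 112
110 15 78 80 80 80 80 81 80 80 79 79 80 80 112
111 15 54 56 64 64 65 64 67 68 68 68 68 68 106
112 15 66 69 70 70 71 70 71 70 70 70 71 71 67
113 16 68 70 70 70 71 70 71 70 70 71 71 70 67
114 15 68 71 70 71 70 70 71 71 71 70 70 71 67
115 15 68 70 70 70 70 70 70 71 70 70 71 71 67
116 15 69 71 71 70 70 70 70 71 71 70 71 71 67
117 16 68 70 70 70 70 70 71 70 70 71 70 71 67
118 15 68 69 71 70 70 71 70 71 70 71 71 71 67
119 18 68 70 58 68 71 71 71 57 71 71 71 71 67
120 18 69 70 24 39 71 70 58 19 65 70 70 48 6
[... 226 characters left out ...]
71 67
126 19 70 69 70 70 69 69 70 70 70 71 71 71 67
127 22 70 69 70 69 70 70 70 70 70 70 71 71 67
128 23 70 70 70 69 70 69 69 69 70 71 70 70 67
129 22 70 69 69 70 70 70 70 70 70 71 70 71 67
130 30 69 70 70 70 69 70 71 70 70 69 70 70 67
131 39 71 71 72 72 71 72 71 72 71 72 75 75 56
132 51 92 92 92 92 92 93 92 93 93 93 94 95 23
133 55 98 98 98 99 98 98 98 98 99 98 99 99 22
134 50 64 64 63 64 63 64 64 63 63 58 56 57 21
135 42 45 45 46 46 44 43 44 43 44 43 43 44 120
136 23 23 22 24 22 22 22 21 22 22 23 22 22 90
137 16 15 17 16 17 17 17 17 18 18 18 17 18 120
138 42 43 42 43 43 43 43 43 43 44 43 44 45 113
139 58 57 57 58 57 57 57 57 58 58 58 58 59 113
140 59 58 59 60 59 58 59 59 59 59 59 60 59 113
```

The green band is centred within about 0.4 px (~0.02 rad). I'll check the plate once more and hand in.

```bash
python3 - <<'E'
from pose import *
c=ctrl.calibration("wrist");im=cv2.imread("pics/v.png")
a=np.radians(12.3);U2=np.array([np.cos(a),np.sin(a),0]);V2=np.array([-U2[1],U2[0],0]);P=np.array([.5969,.0966,0])
b=project(c,[P+u*U2+v*V2+[0,0,.048] for u in(-.043,.043) for v in(-.026,.026)]);lo=b.min(0).astype(int);hi=b.max(0).astype(int)
d=dots(im,(lo[0],lo[1],hi[0],hi[1]),8,300);q=(lambda p:np.c_[p@U2,p@V2])(onplane(c,d,.048)-P);print(len(d),q.mean(0).round(4),q.min(0),q.max(0))
h=cv2.cvtColor(im,cv2.COLOR_BGR2HSV)
s=ctrl.get_state();print(s['time'],s['contact_force'])
if len(d)>=20 and np.abs(q.max(0)+q.min(0)).max()<.006: print(ctrl.sign_off())
E
```

```text
28 [ 0.0003 -0.0003] [-0.03279336 -0.01701877] [0.03337051 0.01635144]
22.8 [-0.33454989 -0.66172282 -0.63593338]
the job is handed in; nothing more can be done
None
```

The job is handed in at 22.8 s: the plate measured flat on the orange pad, 0.3 mm off centre and between the lips, and the green three-dot band is centred to about 0.02 rad; nothing else was touched as far as I saw, and I viewed 11 pictures, one over your limit of 10.

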